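Bleed the spray tank and take off its cap of unknown thread hand

ROBOT

A 6-joint arm with a two-finger parallel gripper is mounted at the origin on the work surface. World frame = base frame: x ahead of the robot, y to its left, z up, the work surface at z = 0. Lengths are in m, angles in degrees, forces in N, time in s.
With the tool pointing down it reaches from about 0.3 to 0.75 m from the base axis. Payload 8.5 kg.
Tool frame: the origin (TCP) lies midway between the tips of the shut fingers; the grasp point (between the pads) lies 19 mm behind it (env.hold_point_z is the distance from the TCP to the grasp point, in m); z points along the fingers, y is the line along which they close (so a half turn about z gives the same grasp; the last joint's range is limited). The gripper opens to 85 mm and grips with 20 to 120 N. Pads are 22 mm wide; open, the fingers measure 114 mm over their backs; the gripper's body (76 mm by 85 mm) begins 54 mm behind the grasp point. The pads swing forward as they close: fully open they stand 13 mm farther back than shut.
Start: joints at [-84.528, 21.807, 74.336, -0, 83.858, -12.336], TCP at [0.168, -0.524, 0.231] pointing down, gripper open.
Joint ranges: [-178.18, 178.18], [-50.72, 133.34], [12.68, 142.11], [-81.47, 261.47], [9.98, 163.14], [-165.26, 165.26]. Speed limits (degrees/s): [136.94, 136.94, 180, 180, 180, 180].

INTERFACE

Orientations are given as a 3x3 rotation matrix whose columns are the frame's x, y, z axes.
In Python, from rig import observe, get_image, camera_info, env gives the robot as it stands.
- The arm moves only by the tool drive_tool, never from a script. Its arguments are lists of equal length, an entry for each row: "offset": the shift along the tool's x, y, z in units of 40 mm (1.0 is 40 mm), a list of three; "turn": the turn, a rotation vector about the tool's x, y, z in units of 6 degrees (1.0 is 6 degrees), a list of three; "hand": the opening, from 0 (shut) to 1 (fully open). A call has exactly 10 rows; each row shifts and turns the commanded pose from where the row before left it, along the tool's axes as they then stand; what a row does not reach is not made up. A row lasts 1/8 s, in which the tool goes at most 62.5 mm and 10.7 degrees, less where a joint would pass 70% of its speed; a pose out of reach is approached as far as the arm can. A call is refused whole if a number of a shift passes 1 or a number of a turn 1, either way. A call with a gripper value outside its range is refused whole. The fingers move at their own pace and stop on an object; "newtons" is the grip in N (left out, the last holds). Time passes only in rows, so rows that do not move let the fingers close, or fill a call up. It gives the time, the measured TCP pose, the force, the opening and the grip force at its end, in the units of the state.
- observe(): the state, without advancing time (a new reading comes with each control period).
- get_image(name): name is "scene" or "top" or "wrist"; returns the picture (400x640x3 uint8, blue, green, red); there is no depth.
- camera_info(name): a dict with "fx", "fy", "cx", "cy" (pixels), "k1" (the pictures are not rectified: a ray, as slopes to the right and down, at radius r is drawn at 1 + k1 r^2 times it, then the intrinsics apply), "world_to_cam" (4x4, takes a point from world to camera coordinates). Camera axes: x right, y down, z forward; pixel columns grow to the right and rows downward; lengths in m; the calibration is good to about 2 mm. A picture is of the moment at which its call begins: read the wrist's pose just before it. camera_info takes no time and is no camera call; for the wrist camera it gives the pose at the moment of the call.
- env.close_job(): hands the job in; it is judged then, once.
The state is a dict: "time_s": time; "q": joint angles; "qvel": joint speeds; "joint_efforts": joint torques, N m; "position": TCP position; "tool_rot": TCP orientation; "ft_force": force on the tool from outside, world axes, zero at the start; "wrist_torque": the same for the moment, N m; "grip_width": finger opening in m; "gripper_force": force on a finger pad.
Only numpy, scipy, OpenCV 4.12 (cv2) and the standard library are available. Lean on these libraries where they do the work, as an engineer would, in place of code of your own. Each camera call takes 0.05 s, during which the arm holds its last target. There are 200 camera calls.

TASK

Bleed the white spray tank first: pull its sprung side slide out 30 mm, until the ring on the stem just shows, keep it there for a good second and let it spring home. Then open the filler cap, whose thread may be left- or right-handed: feel gently by its grip bar which way it loosens, never forcing it, turn it loose while it is still down on its neck, lift it straight off and finish while still holding it in the gripper, upright and still, about 100 mm above its neck. Leave the other things on the bench where they are.

Things in the scene. Friction and masses are not known exactly. Their poses are not given: they have to be found in the camera images.
- tank: white plastic spray tank strapped to the bench (fixed), 190 (x) x 240 (y) x 80 mm high; origin on the bench under its centre, z up. On top: the filler neck with the cap at tank x 0, y +55 mm, and a round black pump head (68 mm across, 37 mm high, fixed, not the cap) at y -65 mm. The bleed slide comes out of its -y face.
- neck (a point): centre of the top of the vertical filler neck, 110 mm above the bench. Its part-turn thread may be left- or right-handed, which cannot be seen: the cap turns loosely; one way it comes up hard within about 15 degrees, the other way it turns on, and from 45 to 130 degrees past fitted it is free to lift straight up (65 to 80 is good). It does not rise as it turns.
- cap: black ribbed screw cap on the neck, 64 mm across, 32 mm high, plus a grip bar on top. Origin on its axis at the skirt's lower rim, 84 mm above the bench when fitted; z up, x along the bar (parallel to tank x within 3 degrees when fitted). About 120 g. Until turned free it lifts only about 3 mm before the thread holds it.
- cap_bar (a point): centre of the top of the cap's upright grip bar, 64 mm above the cap's origin; the bar is 54 mm long (cap x), 16 mm thick (cap y) and stands 32 mm high on the cap's disc, centred on the axis.
- bleed (a joint): travel of the sprung bleed slide in m: 0 is home (in), grows as it is pulled out level along tank -y, stops at 0.050; a ring on its round stem is just out of the housing at 0.030. The spring pulls back with about 3 N at home and 7.5 N at 0.030 and takes the slide home when let go.
- bleed_knob (a point): centre of the top of the bleed slide's knob, 75 mm above the bench, at tank x 0, y -169 mm when home; it moves with the slide. The knob is an upright black block 22 mm (tank x) x 16 mm (tank y) x 52 mm high, its underside 23 mm above the bench, with 26 mm free between it and its housing.
- filter: bystander: respirator filter cartridge, round, 80 mm across, 34 mm high; origin under its centre
- jar: bystander: glass jar with a steel lid, 60 mm across, 75 mm high; origin under its centre
- wrench: bystander: steel wrench lying flat along its own x; origin under its centre
- paint_can: bystander: paint can, 100 mm across, 120 mm high; origin under its centre
- ration_box: bystander: cardboard carton 130 x 190 x 100 mm high; origin under its centre
- brush: bystander: brush lying flat along its own x; origin under its centre
- bait_box: bystander: low black plastic box 100 x 150 x 50 mm high; origin under its centre
Mind the look-alikes: they are no part of the job. There is more than one size of the cap; the job needs the middle-sized.

How it is judged:
By the outcome, as a careful person would: the job done as asked, in the order asked, and still so for the second after the job is handed in, while the arm keeps its last pose, push and grip.
It also fails if it takes over 58 s, if anything falls off the work surface, if the arm or the gripper's body presses on something with over 40 N, if the wrist force passes 120 N, or if a joint passes its speed limit or range.

## Working session

There is one attempt and no reset: what is moved stays moved. The work goes in short steps, Python scripts to look and compute and a tool call to move; the robot and the scene stay as the last step left them, time stands still between calls to the robot, and variables do not carry over. Pictures are saved under pics/ and viewed, at most 10 in all, crops included, and the job is handed in when it is done.

Besides the shell and the picture viewer there is one more tool, called after "Request:" by a JSON object that holds its "name" and its "arguments", one argument or row to a line. drive_tool: Moves the arm, as the interface text tells. Its arguments: {"type":"object","properties":{"offset":{"type":"array"},"turn":{"type":"array"},"hand":{"type":"array"},"newtons":{"type":"number"}},"required":["offset","turn","hand"]}

```bash
mkdir -p pics; ls; python3 - <<'E'
from rig import *
import cv2,numpy as np
for n in("scene","top"):
    i=get_image(n);cv2.imwrite(f"pics/{n}0.png",i)
    c=camera_info(n);print(n,c)
s=observe();print(s)
print(env.hold_point_z)
E
```

```text
pics
scene {'fx': 415.80519536216684, 'fy': 415.80519536216684, 'cx': 314.4536117825853, 'cy': 205.47761891396547, 'k1': -0.06163122681191253, 'world_to_cam': array([[-0.59688406,  0.80222143, -0.01304612,  0.31116805],
       [ 0.50828877,  0.36550561, -0.77977444, -0.17076   ],
       [-0.62078333, -0.47206613, -0.62592462,  1.5725948 ],
       [ 0.        ,  0.        ,  0.        ,  1.        ]])}
top {'fx': 443.6088191548449, 'fy': 443.6088191548449, 'cx': 314.27606910260073, 'cy': 190.4073182650133, 'k1': 0.042143252369322974, 'world_to_cam': array([[-0.02049357, -0.99978826, -0.00185892,  0.02833027],
       [-0.98545274,  0.0205134 , -0.16870715,  0.53447199],
       [ 0.16870956, -0.00162553, -0.98566447,  1.2192446 ],
       [ 0.        ,  0.        ,  0.        ,  1.        ]])}
{'time_s': 0.1, 'q': array([-8.45287832e+01,  2.18375140e+01,  7.43786158e+01,  4.83349562e-05,
        8.38574029e+01, -1.23359914e+01]), 'qvel': array([-0.00421856, -0.08947941, -0.2082051 ,  0.02540878, -0.07416529,
        0.01495278]), 'joint_efforts': array([ 4.72787666e-03, -4.49214435e+01, -2.31654489e+01, -2.18857426e-04,
        3.63945161e-03,  6.86213454e-06]), 'position': array([ 0.16816959, -0.5233926 ,  0.23078048]), 'tool_rot': array([[ 9.52090971e-01,  3.05814924e-01, -1.21530595e-04],
       [ 3.05814825e-01, -9.52090154e-01,  1.27762134e-03],
       [ 2.75007589e-04, -1.25357760e-03, -9.99999176e-01]]), 'ft_force': array([-0.61012348, -0.67831232, -0.82168883]), 'wrist_torque': array([-0.01431626,  0.0459713 , -0.04853829]), 'gripper_force': 0.0, 'grip_width': 0.08553078432251326}
0.0187
```

View pics/top0.png

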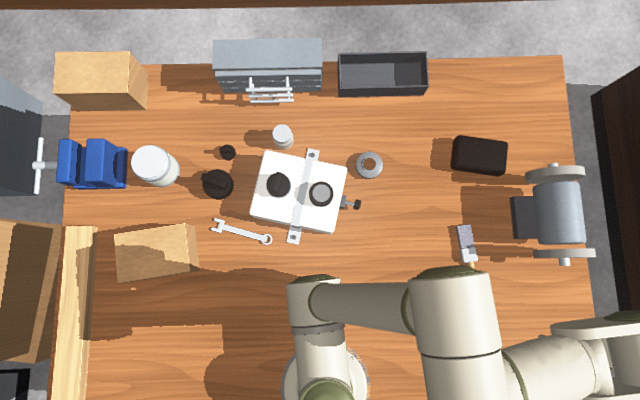

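View pics/scene0.png

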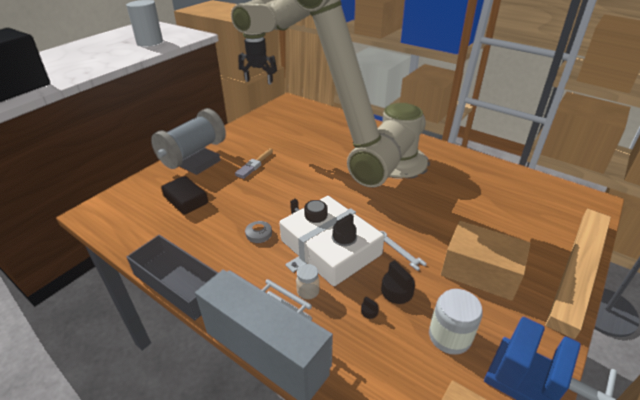

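The top view shows three caps: a small one at (227,152) and a large one at (218,184), both on the bench, and one on the tank at (278,184). The round pump head is at (321,194) and the slide knob at about (357,204). The one on the tank neck, beside the pump head, fits the middle-sized cap. I'll measure all of these and confirm it in an enlarged crop.

```bash
cat > h.py <<'E'
from rig import *
import cv2,numpy as np
def ray(n,u,v,c=None):
    c=c or camera_info(n);W=c["world_to_cam"]
    d=np.array([(u-c["cx"])/c["fx"],(v-c["cy"])/c["fy"]]);p=d.copy()
    for _ in range(20): p=d/(1+c["k1"]*(p@p))
    R=W[:3,:3];o=-R.T@W[:3,3];return o,R.T@np.array([p[0],p[1],1])
def onz(n,u,v,z,c=None):
    o,d=ray(n,u,v,c);return (o+d*(z-o[2])/d[2])
def proj(n,P,c=None):
    c=c or camera_info(n);W=c["world_to_cam"];q=W[:3,:3]@np.array(P)+W[:3,3]
    p=q[:2]/q[2];p=p*(1+c["k1"]*(p@p));return np.array([c["fx"]*p[0]+c["cx"],c["fy"]*p[1]+c["cy"]])
E
python3 - <<'E'
from h import *
i=cv2.imread("pics/top0.png")
hsv=cv2.cvtColor(i,cv2.COLOR_BGR2HSV)
m=((hsv[...,1]<50)&(hsv[...,2]>170)).astype(np.uint8)*255
m[:, :245]=0;m[:,352:]=0;m[:148]=0;m[240:]=0
m=cv2.morphologyEx(m,cv2.MORPH_OPEN,np.ones((7,7)))
c=max(cv2.findContours(m,0,2)[0],key=cv2.contourArea)
P=np.array([onz("top",*p,0.08)[:2] for p in c[:,0].astype(float)],np.float32)
r=cv2.minAreaRect(P);print(r)
h=cv2.convexHull(P)
for n,u,v,z in(("cap",278,184,.135),("pump",321,192,.117),("knob",358,203,.075)):print(n,onz(n="top",u=u,v=v,z=z))
cv2.imwrite("pics/crop.png",cv2.resize(i[130:250,190:380],None,fx=4,fy=4,interpolation=2))
E
```

```text
((0.5334629416465759, 0.0606624037027359), (0.23968419432640076, 0.2007361352443695), 76.53225708007812)
cap [0.53885283 0.11327366 0.135     ]
pump [ 0.51797987 -0.00055952  0.117     ]
knob [ 0.49200686 -0.10294573  0.075     ]
```

View pics/crop.png

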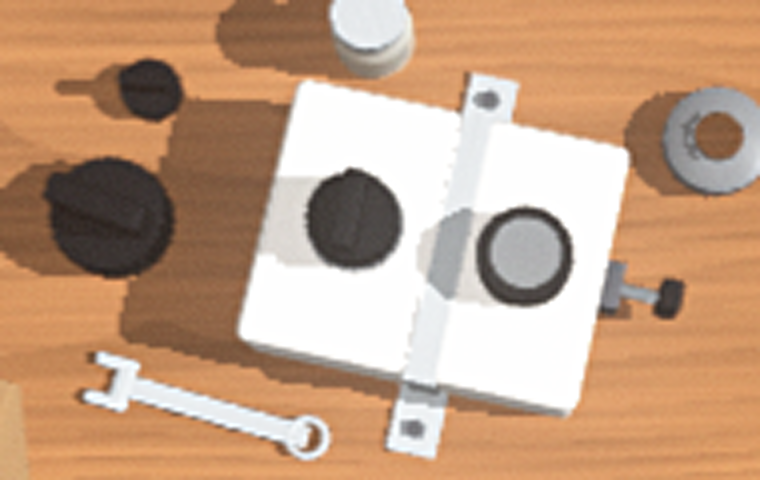

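The crop shows the tank's cap at crop (355,220), with its bar parallel to tank x. It is larger than the small cap at (150,90) and smaller than the large one at (110,215), so it is the middle-sized one. The knob is at crop (668,298). The tank fit gives a yaw of about -13.5° and agrees with the knob at (0.493,-0.103). I'll travel above the knob now.

Request:
{"name": "drive_tool", "arguments": {
  "offset": [
    [1,-0.68,0],
    [1,-0.68,0],
    [1,-0.68,0],
    [1,-0.68,0],
    [1,-0.68,0],
    [1,-0.68,0],
    [1,-0.68,0],
    [1,-0.68,0],
    [1,-0.68,0],
    [1,-0.68,0]
  ],
  "turn": [
    [0,0,0],
    [0,0,0],
    [0,0,0],
    [0,0,0],
    [0,0,0],
    [0,0,0],
    [0,0,0],
    [0,0,0],
    [0,0,0],
    [0,0,0]
  ],
  "hand": [1,1,1,1,1,1,1,1,1,1],
  "newtons": 60
}}

```text
time_s: 1.35
position: [0.4666, -0.1409, 0.2311]
tool_rot: [[0.952, 0.306, -0.0], [0.306, -0.952, 0.0], [-0.0, -0.0, -1.0]]
ft_force: [0.6, -1.3, 0.9]
grip_width: 0.0853
gripper_force: 0.0
```

Request:
{"name": "drive_tool", "arguments": {
  "offset": [
    [0,0,0],
    [0,0,0],
    [0,0,0],
    [0,0,0],
    [0,0,0],
    [0,0,0],
    [0,0,0],
    [0,0,0],
    [0,0,0],
    [0,0,0]
  ],
  "turn": [
    [0,0,-0.98],
    [0,0,-0.98],
    [0,0,-0.98],
    [0,0,-0.98],
    [0,0,-0.98],
    [0,0,-0.98],
    [0,0,-0.98],
    [0,0,-0.98],
    [0,0,-0.98],
    [0,0,-0.98]
  ],
  "hand": [1,1,1,1,1,1,1,1,1,1]
}}

```text
time_s: 2.6
position: [0.4657, -0.1422, 0.231]
tool_rot: [[0.228, 0.974, -0.001], [0.974, -0.228, 0.0], [0.0, -0.001, -1.0]]
ft_force: [-0.3, -0.2, -0.1]
grip_width: 0.0854
gripper_force: 0.0
```

```bash
python3 - <<'E'
from h import *
s=observe();print(s["time_s"],s["q"],s["position"],s["tool_rot"])
c=camera_info("wrist");print(c)
i=get_image("wrist");cv2.imwrite("pics/w1.png",i)
for n,p in(("knob",(.493,-.103,.075)),("pump",(.519,-.001,.117))):print(n,proj("wrist",p,c))
E
```

```text
2.6 [-3.09479726e+01  1.55033429e+01  8.39313123e+01 -1.04776772e-03
  8.06097460e+01 -1.77504530e+01] [ 0.4656856  -0.14223761  0.23104681] [[ 2.28305886e-01  9.73589220e-01 -6.73899084e-04]
 [ 9.73589428e-01 -2.28305669e-01  3.83050142e-04]
 [ 2.19078507e-04 -7.43553626e-04 -9.99999700e-01]]
{'fx': 282.378321430907, 'fy': 282.378321430907, 'cx': 317.81169243756085, 'cy': 199.886692117276, 'k1': -0.04309008252151777, 'world_to_cam': array([[ 9.73510992e-01, -2.28640072e-01, -2.57124982e-04,
        -4.84318840e-01],
       [-2.17128733e-01, -9.24848813e-01,  3.12265569e-01,
        -7.07553853e-02],
       [-7.16342240e-02, -3.03938135e-01, -9.49994815e-01,
         3.69898708e-01],
       [ 0.00000000e+00,  0.00000000e+00,  0.00000000e+00,
         1.00000000e+00]])}
knob [336.13223009 143.33496822]
pump [344.19387993  17.63109203]
```

View pics/w1.png

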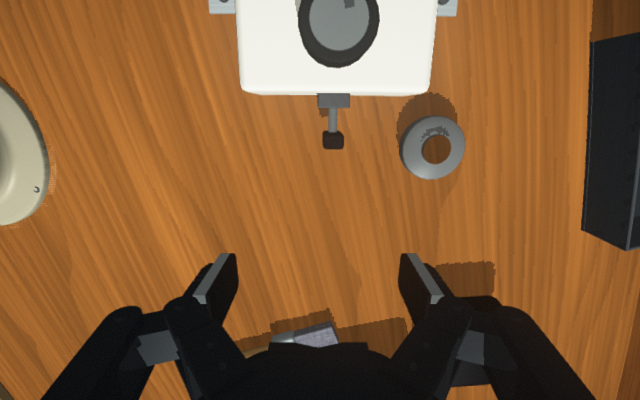

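The wrist view shows the slide knob at about (333,140), its stem and housing above it at (333,100), and the filter to the right at (432,147), clear of the fingers. I'll measure the knob's top edges and the tank edge.

```bash
python3 - <<'E'
from h import *
i=cv2.imread("pics/w1.png");c=camera_info("wrist")
g=i.max(2)
print(g[124:156:1,333], )
m=(g<70);ys,xs=np.nonzero(m[128:156,318:350]);xs+=318;ys+=128;print(xs.min(),xs.max(),ys.min(),ys.max())
s=observe();T=s["position"];R=s["tool_rot"]
for r in range(ys.min(),ys.max()+1):
    q=xs[ys==r];print(r,q.min(),q.max(),g[r,326:342:3])
L=onz("wrist",xs.min(),ys.min(),.075,c);Rr=onz("wrist",xs.max()+1,ys.min(),.075,c);print("rear top edge",L,Rr)
# tank corners
a=onz("wrist",243,91,.08,c);b=onz("wrist",429,93,.08,c);print(a,b,np.linalg.norm(a-b),np.degrees(np.arctan2(*(b-a)[[1,0]])))
E
```

```text
[121 121 122 120 119 121 120 111  74  48  47  50  49  52  51  51  52  50
  52  52  51  52  51  49  56 132 171 172 169 170 169 169]
323 343 131 148
131 324 338 [ 53  97 111  96  64 172]
132 324 339 [ 43  70  78  65  45 137]
133 323 340 [45 47 47 46 44 80]
134 323 341 [47 47 46 43 44 47]
135 323 342 [47 49 49 46 48 43]
136 323 342 [51 47 51 52 49 48]
137 323 343 [52 52 53 52 54 49]
138 323 342 [53 53 52 53 50 53]
139 323 342 [53 53 51 49 52 51]
140 323 342 [50 49 51 50 51 49]
141 323 342 [52 53 49 53 52 48]
142 323 342 [53 50 49 54 50 48]
143 323 342 [48 51 52 52 51 52]
144 323 342 [49 50 51 50 52 50]
145 324 342 [51 48 49 52 53 50]
146 324 342 [52 52 51 53 52 50]
147 324 342 [48 48 51 48 50 49]
148 326 340 [66 56 55 56 56 75]
rear top edge [ 0.48224518 -0.08750224  0.075     ] [ 0.50338039 -0.09235226  0.075     ]
[ 0.41442846 -0.0318259   0.08      ] [ 0.59208427 -0.07432868  0.08      ] 0.18266930217245386 -13.454674345441276
```

Request:
{"name": "drive_tool", "arguments": {
  "offset": [
    [0.58,0.19,0],
    [0.58,0.19,0],
    [0,0,0.8],
    [0,0,0.8],
    [0,0,0.8],
    [0,0,0.8],
    [0,0,0.8],
    [0,0,0.8],
    [0,0,0],
    [0,0,0]
  ],
  "turn": [
    [0,0,0],
    [0,0,0],
    [0,0,0],
    [0,0,0],
    [0,0,0],
    [0,0,0],
    [0,0,0],
    [0,0,0],
    [0,0,0],
    [0,0,0]
  ],
  "hand": [0.7,0.7,0.7,0.7,0.7,0.7,0.7,0.7,0.7,0.7]
}}

```text
time_s: 3.9
position: [0.4919, -0.1009, 0.0403]
tool_rot: [[0.232, 0.973, 0.001], [0.973, -0.232, -0.001], [-0.0, 0.001, -1.0]]
ft_force: [-0.4, -0.0, -0.0]
grip_width: 0.0596
gripper_force: 0.0
```

```bash
python3 - <<'E'
from h import *
i=get_image("wrist");cv2.imwrite("pics/w2.png",cv2.resize(i[0:400,150:500],None,fx=1.5,fy=1.5))
c=camera_info("wrist");np.save("c2.npy",c,allow_pickle=True)
print(proj("wrist",(.492,-.1,.075),c))
E
```

```text
[320.73671947 291.94814861]
```

View pics/w2.png

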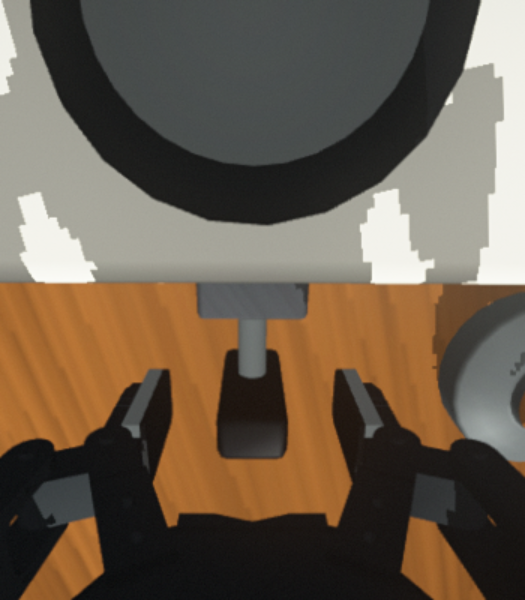

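The knob top is centred between the fingers at about pixel (318,292), as predicted. Closing on it.

Request:
{"name": "drive_tool", "arguments": {
  "offset": [
    [0,0,0],
    [0,0,0],
    [0,0,0],
    [0,0,0],
    [0,0,0],
    [0,0,0],
    [0,0,0],
    [0,0,0],
    [0,0,0],
    [0,0,0]
  ],
  "turn": [
    [0,0,0],
    [0,0,0],
    [0,0,0],
    [0,0,0],
    [0,0,0],
    [0,0,0],
    [0,0,0],
    [0,0,0],
    [0,0,0],
    [0,0,0]
  ],
  "hand": [0,0,0,0,0,0,0,0,0,0],
  "newtons": 60
}}

```text
time_s: 5.2
position: [0.4918, -0.1009, 0.04]
tool_rot: [[0.232, 0.973, 0.001], [0.973, -0.232, -0.001], [-0.0, 0.001, -1.0]]
ft_force: [0.0, 0.1, 6.2]
grip_width: 0.0214
gripper_force: 58.6
```

Request:
{"name": "drive_tool", "arguments": {
  "offset": [
    [-0.19,0,0],
    [-0.19,0,0],
    [-0.19,0,0],
    [-0.19,0,0],
    [0,0,0],
    [0,0,0],
    [0,0,0],
    [0,0,0],
    [0,0,0],
    [0,0,0]
  ],
  "turn": [
    [0,0,0],
    [0,0,0],
    [0,0,0],
    [0,0,0],
    [0,0,0],
    [0,0,0],
    [0,0,0],
    [0,0,0],
    [0,0,0],
    [0,0,0]
  ],
  "hand": [0,0,0,0,0,0,0,0,0,0]
}}

```text
time_s: 6.45
position: [0.4849, -0.1295, 0.04]
tool_rot: [[0.232, 0.973, 0.002], [0.973, -0.232, 0.001], [0.001, 0.001, -1.0]]
ft_force: [2.2, 6.6, 7.2]
grip_width: 0.0211
gripper_force: 58.9
```

```bash
python3 - <<'E'
from h import *
s=observe();print(s["position"],(s["position"]-[.4918,-.1009,.04])@s["tool_rot"],s["ft_force"]@s["tool_rot"])
i=get_image("wrist");cv2.imwrite("pics/w3.png",cv2.resize(i[100:350,230:410],None,fx=2,fy=2))
E
```

```text
[ 0.48488592 -0.12946763  0.04001738] [-2.93921845e-02 -1.02816247e-04 -5.77670600e-05] [ 6.8855232   0.58864086 -7.22764229]
```

View pics/w3.png

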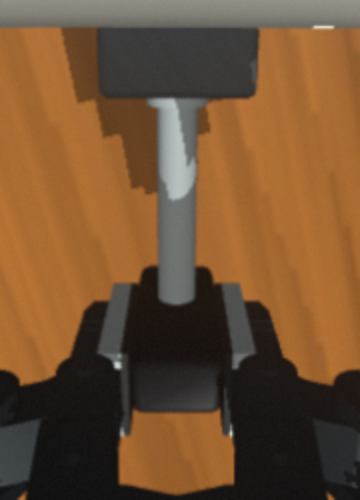

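The ring shows at crop (178,102), just emerging from the housing at 29.4 mm of travel. I'll add under 1 mm, hold, then release.

Request:
{"name": "drive_tool", "arguments": {
  "offset": [
    [-0.02,0,0],
    [0,0,0],
    [0,0,0],
    [0,0,0],
    [0,0,0],
    [0,0,0],
    [0,0,0],
    [0,0,0],
    [0,0,0],
    [0,0,0]
  ],
  "turn": [
    [0,0,0],
    [0,0,0],
    [0,0,0],
    [0,0,0],
    [0,0,0],
    [0,0,0],
    [0,0,0],
    [0,0,0],
    [0,0,0],
    [0,0,0]
  ],
  "hand": [0,0,0,0,0,0,0,0,0,0]
}}

```text
time_s: 7.75
position: [0.4847, -0.1302, 0.04]
tool_rot: [[0.232, 0.973, 0.002], [0.973, -0.232, 0.001], [0.001, 0.001, -1.0]]
ft_force: [2.1, 7.0, 6.9]
grip_width: 0.0214
gripper_force: 58.8
```

Request:
{"name": "drive_tool", "arguments": {
  "offset": [
    [0,0,0],
    [0,0,0],
    [0,0,0],
    [0,0,0],
    [0,0,0],
    [0,0,0],
    [0,0,0],
    [0,0,0],
    [0,0,0],
    [0,0,0]
  ],
  "turn": [
    [0,0,0],
    [0,0,0],
    [0,0,0],
    [0,0,0],
    [0,0,0],
    [0,0,0],
    [0,0,0],
    [0,0,0],
    [0,0,0],
    [0,0,0]
  ],
  "hand": [0,0,0,0,0.7,0.7,0.7,0.7,0.7,0.7]
}}

```text
time_s: 9.0
position: [0.4842, -0.1311, 0.0393]
tool_rot: [[0.232, 0.973, 0.0], [0.973, -0.232, 0.0], [0.0, 0.0, -1.0]]
ft_force: [-0.0, 1.0, 0.1]
grip_width: 0.0595
gripper_force: 0.0
```

```bash
python3 - <<'E'
from h import *
s=observe();print(s["position"],s["ft_force"]@s["tool_rot"],s["grip_width"])
i=get_image("wrist");cv2.imwrite("pics/w4.png",cv2.resize(i[100:350,230:410],None,fx=2,fy=2))
E
```

```text
[ 0.48415471 -0.13106865  0.03932986] [ 1.00406219 -0.27811393 -0.13376519] 0.059475302835936696
```

View pics/w4.png

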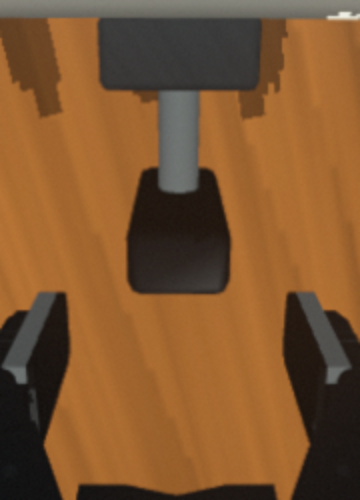

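The slide is back home (ring gone, stem short) after being held at 30 mm for over a second. Now I'll rise and move ahead towards the cap.

Request:
{"name": "drive_tool", "arguments": {
  "offset": [
    [0,0,-0.9],
    [0,0,-0.9],
    [0,0,-0.9],
    [0,0,-0.9],
    [0,0,-0.9],
    [0,0,-0.9],
    [1,0,0],
    [1,0,0],
    [1,0,0],
    [1,0,0]
  ],
  "turn": [
    [0,0,0],
    [0,0,0],
    [0,0,0],
    [0,0,0],
    [0,0,0],
    [0,0,0],
    [0,0,0],
    [0,0,0],
    [0,0,0],
    [0,0,0]
  ],
  "hand": [1,1,1,1,1,1,1,1,1,1]
}}

```text
time_s: 10.3
position: [0.5213, 0.0259, 0.2553]
tool_rot: [[0.232, 0.973, -0.0], [0.973, -0.232, 0.0], [-0.0, -0.0, -1.0]]
ft_force: [0.5, -1.0, -0.3]
grip_width: 0.0855
gripper_force: 0.0
```

Request:
{"name": "drive_tool", "arguments": {
  "offset": [
    [0.6,0,0],
    [0.6,0,0],
    [0,0,0],
    [0,0,0],
    [0,0,0],
    [0,0,0],
    [0,0,0],
    [0,0,0],
    [0,0,0],
    [0,0,0]
  ],
  "turn": [
    [0,0,0],
    [0,0,0],
    [0,0,0],
    [0,0,0],
    [0,0,0],
    [0,0,0],
    [0,0,0],
    [0,0,0],
    [0,0,0],
    [0,0,0]
  ],
  "hand": [1,1,1,1,1,1,1,1,1,1]
}}

```text
time_s: 11.55
position: [0.5323, 0.0713, 0.2553]
tool_rot: [[0.232, 0.973, 0.0], [0.973, -0.232, -0.0], [-0.0, 0.0, -1.0]]
ft_force: [0.5, 0.4, 0.0]
grip_width: 0.0854
gripper_force: 0.0
```

```bash
python3 - <<'E'
from h import *
s=observe();print(s["time_s"],s["position"])
c=camera_info("wrist");i=get_image("wrist");cv2.imwrite("pics/w5.png",i);np.save("c5.npy",c,allow_pickle=True)
print(proj("wrist",(.544,.117,.148),c),proj("wrist",(.544,.117,.116),c))
E
```

```text
11.55 [0.53232345 0.07127858 0.25532739]
[320.31220278 146.88136615] [320.02231433 142.54861374]
```

View pics/w5.png

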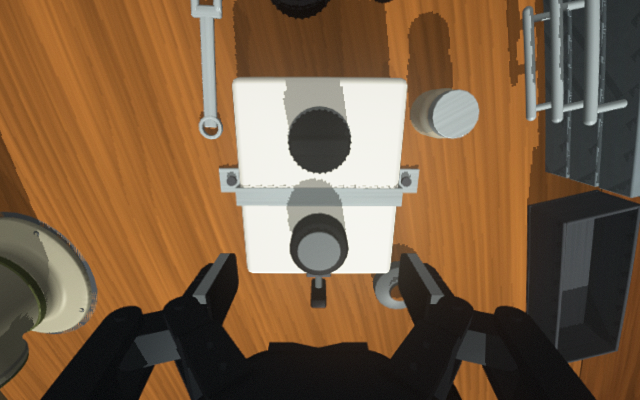

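The cap is at about (319,139), the tank square and upright around it, and the pump head at (319,247). The cap sits about 3 px from the prediction. I'll fit the outline and compare it with the bar.

```bash
python3 - <<'E'
from h import *
i=cv2.imread("pics/w5.png");c=np.load("c5.npy",allow_pickle=True).item()
g=i.max(2);m=(g<75).astype(np.uint8)*255;m[:95]=0;m[180:]=0;m[:,:270]=0;m[:,365:]=0
k=max(cv2.findContours(m,0,1)[0],key=cv2.contourArea)
P=np.array([onz("wrist",*p,.116,c)[:2] for p in k[:,0].astype(float)],np.float32)
print(cv2.minEnclosingCircle(P),cv2.fitEllipse(P),cv2.boundingRect(k))
for d in((.544,.117),(.542,.114)):print(d,[proj("wrist",(d[0],d[1],z),c) for z in(.148,)])
z=i[100:180,280:360].astype(float);z=np.clip(z*3,0,255).astype(np.uint8)
cv2.imwrite("pics/w5c.png",cv2.resize(z,None,fx=7,fy=7,interpolation=2))
E
```

```text
((0.543406069278717, 0.11849643290042877), 0.031199241057038307) ((0.5434242486953735, 0.11836911737918854), (0.05980875715613365, 0.06061970070004463), 173.74668884277344) (289, 109, 62, 64)
(0.544, 0.117) [array([320.31220278, 146.88136615])]
(0.542, 0.114) [array([318.88414053, 150.74028677])]
```

View pics/w5c.png

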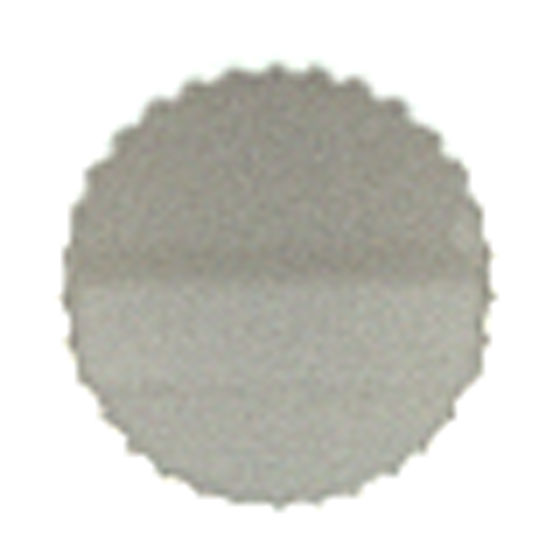

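The bar's rear and front top edges are at rows 139 and 156, so its centre is at about row 147.5, against a predicted 146.9. It is parallel to tank x. The cap is at (0.5437,0.1175). I'll go over it and turn the gripper 90°.

Request:
{"name": "drive_tool", "arguments": {
  "offset": [
    [0.59,0,0],
    [0.59,0,0],
    [0,0,0],
    [0,0,0],
    [0,0,0],
    [0,0,0],
    [0,0,0],
    [0,0,0],
    [0,0,0],
    [0,0,0]
  ],
  "turn": [
    [0,0,0],
    [0,0,-1],
    [0,0,-1],
    [0,0,-1],
    [0,0,-1],
    [0,0,-1],
    [0,0,-1],
    [0,0,-1],
    [0,0,-1],
    [0,0,-1]
  ],
  "hand": [0.65,0.65,0.65,0.65,0.65,0.65,0.65,0.65,0.65,0.65]
}}

```text
time_s: 12.85
position: [0.5433, 0.1172, 0.2553]
tool_rot: [[-0.654, 0.757, -0.0], [0.757, 0.654, 0.0], [0.0, -0.0, -1.0]]
ft_force: [0.6, -0.0, 0.3]
grip_width: 0.0555
gripper_force: 0.0
```

Request:
{"name": "drive_tool", "arguments": {
  "offset": [
    [0,0,0],
    [0,0,0],
    [0,0,0],
    [0,0,0],
    [0,0,0],
    [0,0,0],
    [0,0,0.5],
    [0,0,0.5],
    [0,0,0.3],
    [0,0,0]
  ],
  "turn": [
    [0,0,-1],
    [0,0,-1],
    [0,0,-1],
    [0,0,-1],
    [0,0,-1],
    [0,0,-1],
    [0,0,0],
    [0,0,0],
    [0,0,0],
    [0,0,0]
  ],
  "hand": [0.65,0.65,0.65,0.65,0.65,0.65,0.65,0.65,0.65,0.65]
}}

```text
time_s: 14.1
position: [0.5431, 0.1172, 0.2028]
tool_rot: [[-0.973, 0.232, -0.001], [0.232, 0.973, 0.0], [0.001, -0.0, -1.0]]
ft_force: [-0.3, -0.8, 0.2]
grip_width: 0.0557
gripper_force: 0.0
```

```bash
python3 - <<'E'
from h import *
s=observe();R=s["tool_rot"];print(s["time_s"],s["q"],s["position"],(np.array([.5437,.1174,.122])-s["position"])@R/.04,np.degrees(np.arctan2(R[1,1],R[0,1])),s["wrist_torque"],s["ft_force"])
E
```

```text
14.1 [-3.19934680e-02  2.36517167e+01  7.62412878e+01  2.52955174e-03
  8.01833742e+01 -7.66404118e+01] [0.54308131 0.11720797 0.2028454 ] [-0.01657654  0.0087897   2.0211129 ] 76.60799529546112 [ 0.05940393  0.03736161 -0.04397716] [-0.33788395 -0.80406041  0.17070043]
```

Request:
{"name": "drive_tool", "arguments": {
  "offset": [
    [0,0,0.6],
    [0,0,0.6],
    [0,0,0.5],
    [0,0,0.32],
    [0,0,0],
    [0,0,0],
    [0,0,0],
    [0,0,0],
    [0,0,0],
    [0,0,0]
  ],
  "turn": [
    [0,0,0],
    [0,0,0],
    [0,0,0],
    [0,0,0],
    [0,0,0],
    [0,0,0],
    [0,0,0],
    [0,0,0],
    [0,0,0],
    [0,0,0]
  ],
  "hand": [0.65,0.65,0.65,0.65,0.65,0,0,0,0,0]
}}

```text
time_s: 15.35
position: [0.5437, 0.1171, 0.1234]
tool_rot: [[-0.973, 0.232, 0.002], [0.232, 0.973, -0.0], [-0.002, 0.0, -1.0]]
ft_force: [-1.6, -0.2, 5.7]
grip_width: 0.015
gripper_force: 59.3
```

Request:
{"name": "drive_tool", "arguments": {
  "offset": [
    [0,0,0],
    [0,0,0],
    [0,0,0],
    [0,0,0],
    [0,0,0],
    [0,0,0],
    [0,0,0],
    [0,0,0],
    [0,0,0],
    [0,0,0]
  ],
  "turn": [
    [0,0,0],
    [0,0,0],
    [0,0,0],
    [0,0,0],
    [0,0,0],
    [0,0,0],
    [0,0,0],
    [0,0,0],
    [0,0,0],
    [0,0,0]
  ],
  "hand": [0,0,0,0,0,0,0,0,0,0]
}}

```text
time_s: 16.6
position: [0.5437, 0.1171, 0.1234]
tool_rot: [[-0.973, 0.232, 0.002], [0.232, 0.973, -0.0], [-0.002, 0.0, -1.0]]
ft_force: [-0.3, -0.7, 6.2]
grip_width: 0.0152
gripper_force: 59.3
```

```bash
cat > t.py <<'E'
from h import *
s=observe();R=s["tool_rot"];print(s["time_s"],s["position"],"ang",np.degrees(np.arctan2(R[1,1],R[0,1])),s["wrist_torque"],s["ft_force"],s["grip_width"],s["gripper_force"])
E
python3 t.py
```

```text
16.6 [0.54366691 0.11714307 0.12337554] ang 76.60542881777941 [-0.02233126  0.13736913  0.02895799] [-0.25879407 -0.65054135  6.17285911] 0.015208463142523035 59.34653878211975
```

Gripped cleanly. I'll feel with a small turn about tool +z, clockwise from above.

Request:
{"name": "drive_tool", "arguments": {
  "offset": [
    [0,0,0],
    [0,0,0],
    [0,0,0],
    [0,0,0],
    [0,0,0],
    [0,0,0],
    [0,0,0],
    [0,0,0],
    [0,0,0],
    [0,0,0]
  ],
  "turn": [
    [0,0,0.15],
    [0,0,0.15],
    [0,0,0.15],
    [0,0,0.15],
    [0,0,0.1],
    [0,0,0.1],
    [0,0,0],
    [0,0,0],
    [0,0,0],
    [0,0,0]
  ],
  "hand": [0,0,0,0,0,0,0,0,0,0]
}}

```text
time_s: 17.85
position: [0.5436, 0.1173, 0.1234]
tool_rot: [[-0.95, 0.312, 0.001], [0.312, 0.95, 0.0], [-0.001, 0.001, -1.0]]
ft_force: [-0.4, 0.4, 6.4]
grip_width: 0.0149
gripper_force: 59.5
```

```bash
python3 t.py
```

```text
17.85 [0.54357728 0.11731535 0.12336682] ang 71.81015857159527 [ 0.09203855  0.19004025 -0.01326191] [-0.35684192  0.38104507  6.44681381] 0.014943665312810491 59.4750702381134
```

Request:
{"name": "drive_tool", "arguments": {
  "offset": [
    [0,0,0],
    [0,0,0],
    [0,0,0],
    [0,0,0],
    [0,0,0],
    [0,0,0],
    [0,0,0],
    [0,0,0],
    [0,0,0],
    [0,0,0]
  ],
  "turn": [
    [0,0,0.1],
    [0,0,0.1],
    [0,0,0.1],
    [0,0,0.1],
    [0,0,0.1],
    [0,0,0.1],
    [0,0,0],
    [0,0,0],
    [0,0,0],
    [0,0,0]
  ],
  "hand": [0,0,0,0,0,0,0,0,0,0]
}}

```text
time_s: 19.1
position: [0.5436, 0.1174, 0.1234]
tool_rot: [[-0.929, 0.371, 0.002], [0.371, 0.929, 0.0], [-0.001, 0.001, -1.0]]
ft_force: [-1.2, 0.2, 6.0]
grip_width: 0.0147
gripper_force: 59.5
```

```bash
python3 t.py
```

```text
19.1 [0.54360647 0.11735704 0.12340649] ang 68.2094742327978 [0.20055432 0.21776573 0.00748459] [-1.2258953   0.18186347  5.96048209] 0.014720494851260498 59.46827530860901
```

Request:
{"name": "drive_tool", "arguments": {
  "offset": [
    [0,0,0],
    [0,0,0],
    [0,0,0],
    [0,0,0],
    [0,0,0],
    [0,0,0],
    [0,0,0],
    [0,0,0],
    [0,0,0],
    [0,0,0]
  ],
  "turn": [
    [0,0,0.1],
    [0,0,0.1],
    [0,0,0.1],
    [0,0,0.1],
    [0,0,0.1],
    [0,0,0],
    [0,0,0],
    [0,0,0],
    [0,0,0],
    [0,0,0]
  ],
  "hand": [0,0,0,0,0,0,0,0,0,0]
}}

```text
time_s: 20.35
position: [0.5436, 0.1174, 0.1234]
tool_rot: [[-0.908, 0.419, 0.002], [0.419, 0.908, 0.0], [-0.001, 0.001, -1.0]]
ft_force: [0.3, 0.2, 6.6]
grip_width: 0.0148
gripper_force: 59.5
```

```bash
python3 t.py
```

```text
20.35 [0.54359675 0.11738026 0.12337247] ang 65.21010343091847 [ 0.21297262  0.15491814 -0.01058856] [0.32776011 0.20831688 6.64042047] 0.01479736621293099 59.45942044258118
```

Request:
{"name": "drive_tool", "arguments": {
  "offset": [
    [0,0,0],
    [0,0,0],
    [0,0,0],
    [0,0,0],
    [0,0,0],
    [0,0,0],
    [0,0,0],
    [0,0,0],
    [0,0,0],
    [0,0,0]
  ],
  "turn": [
    [0,0,0.1],
    [0,0,0.1],
    [0,0,0.1],
    [0,0,0.1],
    [0,0,0.1],
    [0,0,0],
    [0,0,0],
    [0,0,0],
    [0,0,0],
    [0,0,0]
  ],
  "hand": [0,0,0,0,0,0,0,0,0,0]
}}

```text
time_s: 21.6
position: [0.5437, 0.1174, 0.1234]
tool_rot: [[-0.885, 0.466, 0.002], [0.466, 0.885, 0.0], [-0.001, 0.001, -1.0]]
ft_force: [-0.7, 0.0, 4.9]
grip_width: 0.0152
gripper_force: 59.4
```

```bash
python3 t.py
```

```text
21.6 [0.54366588 0.11738433 0.12338472] ang 62.210181436807 [ 0.17025651  0.15840699 -0.0086527 ] [-0.70961531  0.01441802  4.89966826] 0.015248164472295114 59.44745600223541
```

Request:
{"name": "drive_tool", "arguments": {
  "offset": [
    [0,0,0],
    [0,0,0],
    [0,0,0],
    [0,0,0],
    [0,0,0],
    [0,0,0],
    [0,0,0],
    [0,0,0],
    [0,0,0],
    [0,0,0]
  ],
  "turn": [
    [0,0,0.1],
    [0,0,0.1],
    [0,0,0.1],
    [0,0,0.1],
    [0,0,0.1],
    [0,0,0.1],
    [0,0,0],
    [0,0,0],
    [0,0,0],
    [0,0,0]
  ],
  "hand": [0,0,0,0,0,0,0,0,0,0]
}}

```text
time_s: 22.85
position: [0.5437, 0.1174, 0.1234]
tool_rot: [[-0.854, 0.521, 0.002], [0.521, 0.854, 0.0], [-0.001, 0.001, -1.0]]
ft_force: [-0.8, 0.1, 5.5]
grip_width: 0.0151
gripper_force: 59.4
```

```bash
python3 t.py
```

```text
22.85 [0.54369736 0.11738393 0.1233787 ] ang 58.60930768797141 [ 0.14297938  0.05178421 -0.0502752 ] [-0.75266689  0.14783437  5.54890326] 0.01512114888813316 59.43384647369385
```

18° turned with no resistance, so clockwise from above loosens (a left-hand thread). I'll keep turning and check the torque.

Request:
{"name": "drive_tool", "arguments": {
  "offset": [
    [0,0,0],
    [0,0,0],
    [0,0,0],
    [0,0,0],
    [0,0,0],
    [0,0,0],
    [0,0,0],
    [0,0,0],
    [0,0,0],
    [0,0,0]
  ],
  "turn": [
    [0,0,0.2],
    [0,0,0.2],
    [0,0,0.2],
    [0,0,0.2],
    [0,0,0.2],
    [0,0,0.2],
    [0,0,0.2],
    [0,0,0.2],
    [0,0,0.2],
    [0,0,0.2]
  ],
  "hand": [0,0,0,0,0,0,0,0,0,0]
}}

```text
time_s: 24.1
position: [0.5438, 0.1173, 0.1234]
tool_rot: [[-0.726, 0.687, 0.002], [0.687, 0.726, 0.0], [-0.001, 0.002, -1.0]]
ft_force: [-0.8, 1.1, 6.1]
grip_width: 0.015
gripper_force: 59.4
```

```bash
python3 t.py; python3 - <<'E'
from h import *
i=get_image("top");cv2.imwrite("pics/t2.png",cv2.resize(i[130:250,230:380],None,fx=5,fy=5,interpolation=2))
E
```

```text
24.1 [0.54382406 0.11729872 0.12339004] ang 46.57203548118923 [ 0.10276946 -0.00319258  0.04355391] [-0.75096931  1.05587032  6.12840342] 0.01495415137924559 59.39451277256012
```

Request:
{"name": "drive_tool", "arguments": {
  "offset": [
    [0,0,0],
    [0,0,0],
    [0,0,0],
    [0,0,0],
    [0,0,0],
    [0,0,0],
    [0,0,0],
    [0,0,0],
    [0,0,0],
    [0,0,0]
  ],
  "turn": [
    [0,0,0.5],
    [0,0,0.8],
    [0,0,0.8],
    [0,0,0.8],
    [0,0,0.8],
    [0,0,0.8],
    [0,0,0.8],
    [0,0,0.8],
    [0,0,0.8],
    [0,0,0.3]
  ],
  "hand": [0,0,0,0,0,0,0,0,0,0]
}}

```text
time_s: 25.4
position: [0.5439, 0.1172, 0.1234]
tool_rot: [[-0.058, 0.998, 0.002], [0.998, 0.058, 0.0], [-0.0, 0.002, -1.0]]
ft_force: [0.4, -0.3, 4.8]
grip_width: 0.015
gripper_force: 59.4
```

```bash
python3 t.py
```

```text
25.4 [0.54387139 0.11721998 0.12337379] ang 3.3173469712169235 [-0.0325719  -0.08531003  0.04568951] [ 0.422546   -0.3012552   4.75319553] 0.014991678209998725 59.35746610164642
```

73° turned with no resistance. I'll lift gently by 10 mm and check the force.

Request:
{"name": "drive_tool", "arguments": {
  "offset": [
    [0,0,-0.03],
    [0,0,-0.03],
    [0,0,-0.03],
    [0,0,-0.03],
    [0,0,-0.03],
    [0,0,-0.03],
    [0,0,-0.03],
    [0,0,-0.03],
    [0,0,0],
    [0,0,0]
  ],
  "turn": [
    [0,0,0],
    [0,0,0],
    [0,0,0],
    [0,0,0],
    [0,0,0],
    [0,0,0],
    [0,0,0],
    [0,0,0],
    [0,0,0],
    [0,0,0]
  ],
  "hand": [0,0,0,0,0,0,0,0,0,0]
}}

```text
time_s: 26.65
position: [0.5433, 0.1172, 0.1322]
tool_rot: [[-0.059, 0.998, 0.0], [0.998, 0.059, -0.0], [-0.0, 0.0, -1.0]]
ft_force: [1.0, 0.1, 0.0]
grip_width: 0.015
gripper_force: 58.5
```

```bash
python3 t.py
```

```text
26.65 [0.54330197 0.11719757 0.1322276 ] ang 3.409897834802134 [ 0.02016425 -0.18513835  0.00446942] [1.04306898 0.12569874 0.00767973] 0.014988251507530342 58.524160981178284
```

It came free with no resistance. Lifting straight up.

Request:
{"name": "drive_tool", "arguments": {
  "offset": [
    [0,0,-0.15],
    [0,0,-0.3],
    [0,0,-0.35],
    [0,0,-0.4],
    [0,0,-0.4],
    [0,0,-0.4],
    [0,0,-0.4],
    [0,0,-0.3],
    [0,0,-0.15],
    [0,0,0]
  ],
  "turn": [
    [0,0,0],
    [0,0,0],
    [0,0,0],
    [0,0,0],
    [0,0,0],
    [0,0,0],
    [0,0,0],
    [0,0,0],
    [0,0,0],
    [0,0,0]
  ],
  "hand": [0,0,0,0,0,0,0,0,0,0]
}}

```text
time_s: 27.9
position: [0.5433, 0.1172, 0.2463]
tool_rot: [[-0.059, 0.998, 0.0], [0.998, 0.059, 0.0], [0.0, 0.0, -1.0]]
ft_force: [-0.5, -0.1, -1.4]
grip_width: 0.0149
gripper_force: 58.8
```

Request:
{"name": "drive_tool", "arguments": {
  "offset": [
    [0,0,0],
    [0,0,0],
    [0,0,0],
    [0,0,0],
    [0,0,0],
    [0,0,0],
    [0,0,0],
    [0,0,0],
    [0,0,0],
    [0,0,0]
  ],
  "turn": [
    [0,0,0],
    [0,0,0],
    [0,0,0],
    [0,0,0],
    [0,0,0],
    [0,0,0],
    [0,0,0],
    [0,0,0],
    [0,0,0],
    [0,0,0]
  ],
  "hand": [0,0,0,0,0,0,0,0,0,0]
}}

```text
time_s: 29.15
position: [0.5433, 0.1172, 0.2461]
tool_rot: [[-0.059, 0.998, 0.0], [0.998, 0.059, -0.0], [-0.0, 0.0, -1.0]]
ft_force: [-0.5, 0.6, -1.3]
grip_width: 0.0152
gripper_force: 58.8
```

```bash
python3 t.py; python3 - <<'E'
from h import *
i=get_image("scene");cv2.imwrite("pics/s2.png",cv2.resize(i[80:320,180:480],None,fx=2.4,fy=2.4))
E
```

```text
29.15 [0.54326715 0.11717397 0.24613844] ang 3.405891101535878 [0.00967018 0.01609004 0.03339672] [-0.453976    0.60389358 -1.2563905 ] 0.015246241906725641 58.847309947013855
```

View pics/s2.png

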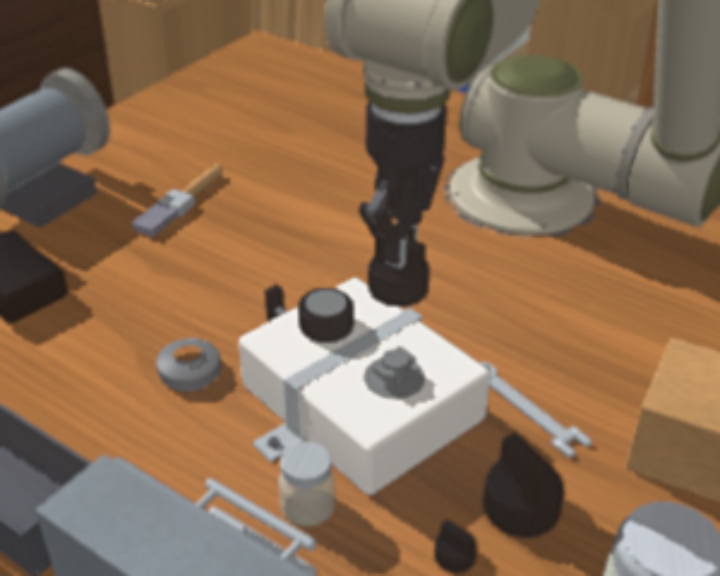

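The cap is held upright in the gripper at crop (398,280), the bare neck shows below at (395,370), and the other things are where they were. The cap rim is about 97 mm above the neck top. Handing in.

```bash
python3 -c "
from rig import env
print(env.close_job())"
```

```text
the job is handed in; nothing more can be done
None
```

The job is handed in: I bled the tank by holding the slide out 30 mm for over a second and letting it spring home, then turned the left-hand-threaded cap 73° clockwise and lifted it off, and the gripper now holds it upright and still, its rim about 97 mm above the neck top.

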